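Lock the bayonet lid on the wafer canister

TASK

Close the wafer canister: set its loose lid into the mouth with the two lugs in the two notches, push it down against the spring, turn it clockwise (seen from above) about a quarter turn until it meets its stop, then let go so that it springs up into its lock. Leave the sundae dish, straw dispenser, receipt clip and spoon where they are.

Things in the scene. Friction and masses are not known exactly. Their poses are not given: they have to be found in the camera images.
- canister: Upright round metal canister, fixed to the counter, 116 mm in diameter, 120 mm tall, open at the top. Origin: centre of its underside on the counter; z up. Its x axis is the locked line: the lid is locked when its grip bar lies along it (either way round), 75 degrees clockwise of the notches. A stop ends the turn about 5 degrees beyond; another prevents turning counter-clockwise from the notches.
- mouth (a point): Centre of the canister's mouth, level with the top of its lip, 120 mm above the counter. The lip is 88 mm in inner diameter. Axes as the canister. The lid's origin lies 13.5 mm below this point when it rests in the notches on the sprung plate, must be more than 23.5 mm below for turning (the flange meets the lip at 27.5 mm), and stands 20.5 mm below when locked and let go.
- notch (a point): One of two opposite notches in the lip, 49 mm from the axis, level with the lip's top. Each is about 22 mm wide and reaches out to 54 mm from the axis; a small steel tab on the outside of the rim marks it. The line through both notches is the canister's x axis turned 75 degrees (1.309 rad) counter-clockwise as seen from above.
- lid: Loose round metal lid, about 0.22 kg, 63.5 mm tall, lying right way up on the counter at the start. Origin: centre of its underside (foot of the plug), z up. Plug 82 mm in diameter, 27.5 mm tall, tapering to 70 mm at its foot; above it a flange 108 mm in diameter, 27.5 to 33.5 mm above the origin; on top a grip bar. The lid is the same after a half turn.
- lid_bar (a point): Centre of the lid's dark wooden grip bar, 48.5 mm above the lid's origin. The bar is 72 mm long along the lid's x axis, 18 mm wide, 30 mm tall (33.5 to 63.5 mm above the origin).
- lid_lug (a point): One of the lid's two opposite lugs, which stick out of the plug under the ends of the grip bar, along the lid's x axis, to 50 mm from the axis; each is 14 mm wide and 6 mm thick (9.5 to 15.5 mm above the lid's origin). This point: 43 mm from the axis.
- follower (a joint): How far the sprung plate inside the canister is pressed down (m): 0 when free, about 0.007 with the lid locked, 0.014 with the lid pushed fully in. It pushes up with about 5 N at 0 and 10 N fully in.
- dish: Bystander: pink glass footed sundae dish, 92 mm wide, 105 mm tall, loose; origin at the centre of its underside.
- straws: Bystander: chrome and glass straw dispenser, 96 mm wide, 224 mm tall, loose; origin at the centre of its underside.
- clip: Bystander: receipt holder, bent steel clip about 92 mm tall on a 90 x 70 mm wooden base, loose; origin at the centre of its underside.
- spoon: Bystander: steel spoon 200 mm long lying on the counter along its own x axis.
Mind the look-alikes: they are no part of the job. Leave any purple or turquoise look-alike of the lid alone.

How it is judged:
By the outcome, as a careful person would: the job done as asked, in the order asked, and still so for the second after the job is handed in, with the robot touching nothing.
It also fails if it takes over 48 s, if anything falls off the work surface, if the arm or the gripper's body presses on something with over 40 N, if the wrist force passes 120 N, or if a joint passes its speed limit or range.

ROBOT

A 6-joint arm with a two-finger parallel gripper is mounted at the origin on the work surface. World frame = base frame: x ahead of the robot, y to its left, z up, the work surface at z = 0. Lengths are in m, angles in degrees, forces in N, time in s.
With the tool pointing down it reaches from about 0.3 to 0.775 m from the base axis. Payload 14.6 kg.
Tool frame: the origin (TCP) lies midway between the tips of the shut fingers; the grasp point (between the pads) lies 19 mm behind it; y points along the fingers, x is the direction in which the jaws open and shut, and the axes are right-handed (so a half turn about y gives the same grasp; the last joint's range is limited). The gripper opens to 94 mm and grips with 3 to 60 N. Pads are 16 mm wide; open, the fingers measure 119 mm over their backs; the gripper's body (75 mm by 177 mm) begins 78 mm behind the grasp point.
Start: joints at [67.002, 17.183, 87.147, -0, 75.671, -3.816], TCP at [0.181, 0.519, 0.166] pointing down, gripper open.
Joint ranges: [-173.82, 173.82], [-45.26, 126.66], [13.44, 144.39], [-59.66, 239.66], [0, 175.72], [-146.38, 146.38]. Speed limits (degrees/s): [127.2, 127.2, 147.25, 180, 180, 180].

INTERFACE

Orientations are given as [roll, pitch, yaw] about the fixed x, y, z axes, in that order (R = Rz(yaw) Ry(pitch) Rx(roll)).
In Python, from bench import sense, read_camera, camera_info, finish_job, regions_of, mark_of gives the robot as it stands. The module is installed in compiled form; this text tells all that it offers.
- The arm moves only by the tool apply_moves, never from a script. Its argument "motion" is one flat list of numbers, 7 for each row, row after row: the turn, a rotation vector about the tool's x, y, z in rad, then the shift along the tool's x, y, z in mm, then the closure, from 0 (fully open) to 1 (shut). In form: [wx, wy, wz, x, y, z, gripper, wx, wy, wz, x, y, z, gripper, ...]. A call has 1 to 12 rows; each row shifts and turns the commanded pose from where the row before left it, along the tool's axes as they then stand; what a row does not reach is not made up. A row lasts 1/10 s, in which the tool goes at most 50 mm and 8.59 degrees, less where a joint would pass 70% of its speed; a pose out of reach is approached as far as the arm can. A call with a gripper value outside its range is refused whole. The fingers move at their own pace and stop on an object; "newtons" is the grip in N (left out, the last holds). Time passes only in rows, so rows that do not move let the fingers close. It gives the time, the measured TCP pose, the force and the opening at its end, in the units of the state.
- sense(): the state, without advancing time (a new reading comes with each control period).
- read_camera(name): name is "scene" or "top"; returns (picture, depth): 400x640x3 uint8, blue, green, red; 400x640 float32, m along the optical axis (not along the pixel's ray), 0 where there is no reading.
- camera_info(name): a dict with "intrinsics" (3x3 intrinsics, pixels), "cam_to_world" (4x4, takes a point from camera to world coordinates). Camera axes: x right, y up, looking along -z (the intrinsics and any distortion apply to the point x, -y, -z); pixel columns grow to the right and rows downward; lengths in m; the calibration is good to about 2 mm. A picture is of the moment at which its call begins. camera_info takes no time and is no camera call.
- finish_job(): hands the job in, once; it reports no verdict.
Trained networks look in the newest picture that a camera, given by its name, has taken for a name from the list of things; names that differ only in an ending like _2 or _b are one class to them, and where a whole thing is asked for, a point or a joint stands for the part that bears it (a point fixed in the world has none). Each returns a list of dicts, best first, with "conf" (0 to 1); they miss things now and then, are a little off and sometimes report something else, mostly with a low value. They report only what shows in the picture. A call takes as long as a camera call. They do not tell look-alikes from the thing itself.
- regions_of(camera, name): "mask" (400x640 bool, what is visible of it) and "position" ([column, row] in pixels, amid what is visible of it).
- mark_of(camera, name): "position" ([column, row] in pixels: a listed point, or the origin of a listed thing).
The state is a dict: "time_s": time; "joints": joint angles; "joint_velocities": joint speeds; "effort": joint torques, N m; "position": TCP position; "orientation": TCP orientation; "ft_force": force on the tool from outside, world axes, zero at the start; "torque": the same for the moment, N m; "width": finger opening in m.
Only numpy, scipy, OpenCV 4.12 (cv2) and the standard library are available. Lean on these libraries where they do the work, as an engineer would, in place of code of your own. Each camera call takes 0.05 s, during which the arm holds its last target. There are 200 camera calls.

## Working session

There is one attempt and no reset: what is moved stays moved. The work goes in short steps, Python scripts to look and compute and a tool call to move; the robot and the scene stay as the last step left them, time stands still between calls to the robot, and variables do not carry over. Pictures are saved under pics/ and viewed, about 8 in all and at most 12, crops included, and the job is handed in when it is done.

Besides the shell and the picture viewer there is one more tool, called after "Request:" as a command line: name --argument value ..., lists and objects as JSON in quotes. apply_moves: Moves the arm, as the interface text tells. Its arguments: {"type":"object","properties":{"motion":{"type":"array","items":{"type":"number"}},"newtons":{"type":"number"}},"required":["motion"]}

```bash
mkdir -p pics; cat > h.py <<'E'
import numpy as np, cv2
from bench import *
def w(cam,px,z=None,d=None):
    i=camera_info(cam);K=np.array(i['intrinsics']);T=np.array(i['cam_to_world'])
    r=np.linalg.inv(K)@[px[0],px[1],1.];r=T[:3,:3]@(r*[1,-1,-1]);o=T[:3,3]
    s=d if d is not None else (z-o[2])/r[2]
    return o+s*r
def cloud(cam,depth,mask):
    v,u=np.nonzero(mask&(depth>0));d=depth[v,u]
    i=camera_info(cam);K=np.array(i['intrinsics']);T=np.array(i['cam_to_world'])
    r=np.linalg.inv(K)@np.stack([u,v,np.ones(len(u))])
    return (T[:3,:3]@(r*np.array([[1],[-1],[-1]])*d)).T+T[:3,3]
E
python3 - <<'E'
from h import *
np.set_printoptions(precision=4,suppress=True)
print(sense())
for c in('top','scene'):
    p,d=read_camera(c);cv2.imwrite(f'pics/{c}0.png',p);np.save(f'{c}_d',d)
    print(c,camera_info(c))
    for n in('canister','lid','lid_bar'):
        for r in regions_of(c,n)[:4]:
            pc=cloud(c,d,r['mask']);print('reg',n,round(r['conf'],2),np.round(r['position']),r['mask'].sum(),np.median(pc,0),np.percentile(pc[:,2],[2,98]))
    for n in('mouth','notch','lid','lid_bar','lid_lug','canister'):
        for r in mark_of(c,n)[:4]:print('mark',n,round(r['conf'],2),np.round(r['position'],1))
E
```

```text
{'time_s': 0.0, 'joints': array([67.0017, 17.2163, 87.1816,  0.0014, 75.6694, -3.8149]), 'joint_velocities': array([-0.027 ,  0.0657, -0.0358, -0.1135,  0.0558, -0.0007]), 'effort': array([  0.0003, -53.1813, -35.274 ,   0.0708,   0.0244,  -0.0001]), 'position': array([0.1806, 0.5192, 0.165 ]), 'orientation': array([-89.9941,   0.0671,  70.8163]), 'ft_force': array([ 0.8688, -0.1461, -0.7073]), 'torque': array([ 0.0303, -0.0188, -0.0581]), 'width': 0.0941130770819185}
top {'intrinsics': array([[476.7415,   0.    , 318.1709],
       [  0.    , 476.7415, 194.0608],
       [  0.    ,   0.    ,   1.    ]]), 'cam_to_world': array([[-0.0161,  0.9993, -0.0335,  0.5061],
       [-0.9999, -0.0161,  0.0011, -0.0151],
       [ 0.0005,  0.0335,  0.9994,  1.3456],
       [ 0.    ,  0.    ,  0.    ,  1.    ]])}
reg canister 0.56 [227. 197.] 2126 [0.5362 0.2267 0.1035] [0.0009 0.1241]
reg lid 0.76 [322. 218.] 1189 [ 0.482  -0.0282  0.0348] [0.0282 0.0668]
reg lid 0.75 [385. 215.] 1221 [ 0.4901 -0.191   0.0346] [0.0023 0.0664]
reg lid 0.61 [411. 157.] 1209 [ 0.6503 -0.2698  0.0346] [0.0276 0.0665]
r
[... 1446 characters left out ...]
[282. 246.] 783 [ 0.4963 -0.1993  0.0348] [0.0302 0.0658]
reg lid_bar 0.61 [232. 229.] 759 [ 0.326  -0.2081  0.0346] [0.0291 0.0658]
reg lid_bar 0.61 [314. 290.] 1011 [ 0.6542 -0.2757  0.0347] [0.0275 0.066 ]
mark mouth 0.76 [348.4 140.3]
mark notch 0.97 [348.2 129.7]
mark lid 0.96 [281.3 248.5]
mark lid 0.95 [312.9 293.1]
mark lid 0.9 [298.8 208.8]
mark lid 0.83 [231.9 231.3]
mark lid_bar 0.96 [303.9 203.6]
mark lid_bar 0.78 [226.4 228.9]
mark lid_bar 0.72 [281.3 244.8]
mark lid_bar 0.69 [310.9 287.7]
mark lid_lug 0.82 [315.5 204.3]
mark lid_lug 0.71 [305.6 281.1]
mark lid_lug 0.63 [228.2 242.5]
mark lid_lug 0.58 [293.5 246.9]
mark canister 0.55 [346.3 166.6]
mark canister 0.2 [257.7 332.4]
```

View pics/top0.png

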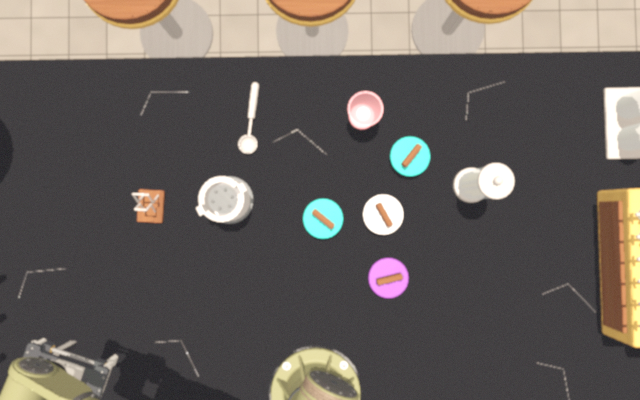

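View pics/scene0.png

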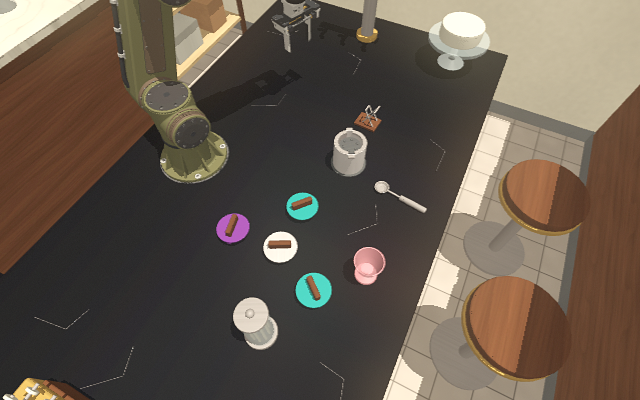

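Things that could be taken for the lid (top view): turquoise (323,218), turquoise (410,156), purple (388,278) and the bare metal one (383,214). The description points to the metal one. I'll check it in one close crop, along with the canister mouth, and fit both.

```bash
cat >> h.py <<'E'
from scipy.optimize import least_squares
def fitc(P,r=None):
    c=P.mean(0)
    if r: f=lambda q:np.hypot(*(P-q[:2]).T)-r
    else: f=lambda q:np.hypot(*(P-q[:2]).T)-q[2]
    return least_squares(f,[*c,0.05][:2 if r else 3],loss='soft_l1',f_scale=.001).x
def bar(P):
    (c,s,a)=cv2.minAreaRect((P*1000).astype(np.float32)); m=P.mean(0);e,v=np.linalg.eigh(np.cov(P.T));return m,np.array(c)/1000,s,np.degrees(np.arctan2(v[1,1],v[0,1]))%180
def near(cam,d,c,r):
    P=cloud(cam,d,d>0);return P[np.hypot(*(P[:,:2]-c).T)<r]
def proj(cam,p):
    i=camera_info(cam);K=np.array(i['intrinsics']);T=np.array(i['cam_to_world'])
    q=T[:3,:3].T@(np.array(p)-T[:3,3])*[1,-1,-1];q=K@q;return q[:2]/q[2]
E
python3 - <<'E'
from h import *
np.set_printoptions(precision=4,suppress=True)
for c in('top','scene'):
    d=np.load(f'{c}_d.npy')
    L=near(c,d,(.493,-.196),.075)
    B=L[L[:,2]>.057];print(c,'bar',len(B),*bar(B[:,:2]),B[:,2].mean())
    F=L[(L[:,2]>.027)&(L[:,2]<.042)][:,:2]
    h=cv2.convexHull(F.astype(np.float32))[:,0];print('flange',fitc(h,),cv2.minEnclosingCircle(F.astype(np.float32)),len(F))
    C=near(c,d,(.54,.217),.085);C=C[C[:,2]>.112];hh=cv2.convexHull(C[:,:2].astype(np.float32))[:,0]
    print('lip',len(C),fitc(C[:,:2]),fitc(hh),C[:,2].mean())
    q=fitc(C[:,:2])
    rr=np.hypot(*(C[:,:2]-q[:2]).T);an=np.degrees(np.arctan2(*(C[:,:2]-q[:2]).T[::-1]))
    print('outliers',[(round(a),round(x*1000)) for a,x in zip(an,rr) if x>.06])
    print('nets', [ (r['conf'],w(c,r['position'],z=.12)) for r in mark_of(c,'notch')])
t=cv2.imread('pics/top0.png');s=cv2.imread('pics/scene0.png')
f=lambda i,x,y,W:cv2.resize(i[y-W:y+W,x-W:x+W],(390,290*390//390+100),interpolation=cv2.INTER_CUBIC)
cv2.imwrite('pics/crop1.png',np.hstack([f(t,383,214,35),f(t,225,200,35)]))
cv2.imwrite('pics/crop2.png',np.hstack([f(s,281,247,35),f(s,350,145,35)]))
E
```

```text
top bar 176 [ 0.4907 -0.1937] [ 0.4909 -0.1936] (71.30902862548828, 18.084959030151367) 28.487666374972008 0.06378045959097144
flange [ 0.4908 -0.1941  0.0535] ((0.4908183813095093, -0.19416272640228271), 0.054079581052064896) 997
lip 707 [0.5383 0.2325 0.0526] [0.5386 0.2331 0.0578] 0.12011937347241287
outliers [(-53, 67), (-52, 62), (-53, 63), (-55, 66), (-56, 68), (-55, 62), (-56, 64), (-58, 66), (-58, 68), (-57, 60), (-58, 62), (-60, 65), (-61, 67), (-60, 61), (-61, 63), (-62, 65), (-63, 67), (-63, 62), (-65, 64), (-65, 66), (-66, 61), (-66, 63), (-68, 66), (-69, 68), (-68, 60), (-69, 62), (-70, 65), (-71, 67), (-71, 62), (-72, 64), (108, 63), (108, 62), (109, 69), (109, 67), (110, 64), (111, 62), (111, 68), (112, 64), (112, 64), (114, 61), (113, 68), (115, 65), (115, 65), (116, 61), (117, 60), (116, 67), (118, 64), (119, 62), (119, 61), (119, 67), (120, 64), (122, 62), (123, 60), (121, 68), (122, 65), (123, 65), (125, 62), (124, 67), (125, 65), (126, 63), (126, 69), (127, 67)]
nets [(0.58, array([0.5235, 0.2689, 0.12  ]))]
scene bar 130 [ 0.494 -0.194] [ 0.4937 -0.1941] (69.17243194580078, 19.387805938720703) 28.375954841551675 0.0634121457202131
flange [ 0.4926 -0.1932  0.0534] ((0.4915993809700012, -0.1936909407377243), 0.0549471341073513) 645
lip 360 [0.5412 0.2315 0.0528] [0.5402 0.2348 0.0587] 0.11966559419536822
outliers [(125, 70), (122, 71), (119, 71), (116, 69), (113, 71), (110, 70), (126, 64), (123, 64), (120, 64), (117, 61), (113, 64), (110, 65), (134, 62), (130, 61), (110, 61), (89, 60), (168, 60), (63, 60), (-59, 62), (-52, 61), (-71, 65), (-68, 65), (-65, 65), (-62, 66), (-59, 64), (-56, 66), (-53, 64), (-71, 66), (-65, 66), (-62, 66), (-59, 66), (-56, 67), (-53, 67)]
nets [(0.97, array([0.5118, 0.2831, 0.12  ]))]
```

View pics/crop1.png

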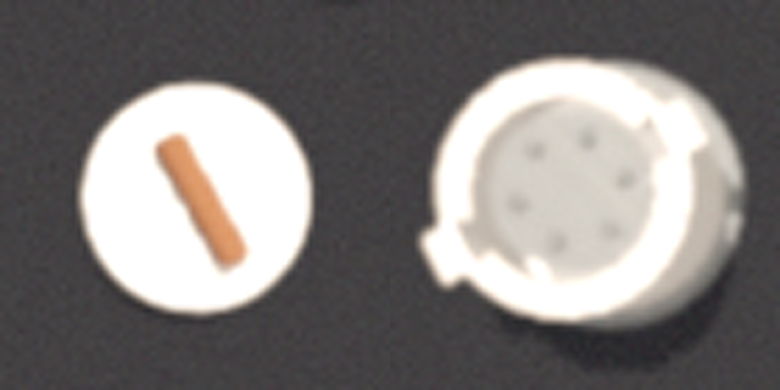

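View pics/crop2.png

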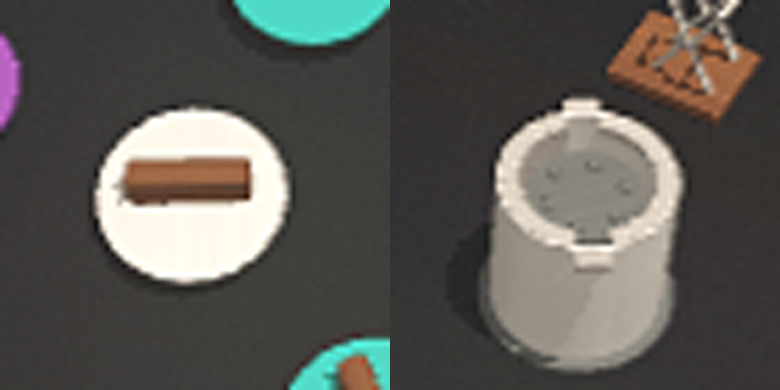

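The crops confirm the metal, white-looking lid with the wooden bar (top view (383,214), scene (281,247)); its bar lies at 28.4°. The canister mouth is near (0.539, 0.232), with tabs at about 117.7° and -62°. Moving over to the lid now.

Request:
apply_moves --motion '[0,0,0,-31.7,0,-29.3,0,0,0,0,-31.7,0,-29.3,0,0,0,0,-31.7,0,-29.3,0,0,0,0,-31.7,0,-29.3,0,0,0,0,-31.7,0,-29.3,0,0,0,0,-31.7,0,-29.3,0,0,0,0,-31.7,0,-29.3,0,0,0,0,-31.7,0,-29.3,0,0,0,0,-31.7,0,-29.3,0,0,0,0,-31.7,0,-29.3,0,0,0,0,-31.7,0,-29.3,0,0,0,0,-31.7,0,-29.3,0]'

```text
time_s: 2.3
position: [0.3882, 0.0428, 0.1658]
orientation: [-90.0, -0.0, 70.8]
ft_force: [0.4, 1.2, -0.4]
width: 0.094
```

Request:
apply_moves --motion '[0,0,0,-31.7,0,-29.3,0,0,0,0,-31.7,0,-29.3,0,0,0,0,-31.7,0,-29.3,0,0,0,0,-31.7,0,-29.3,0,0,0,0,-31.7,0,-29.3,0,0,0,0,-31.7,0,-29.3,0,0,0.144,0,0,0,0,0,0,0.144,0,0,0,0,0,0,0.144,0,0,0,0,0,0,0.144,0,0,0,0,0,0,0.144,0,0,0,0,0,0,0.144,0,0,0,0,0]'

```text
time_s: 3.5
position: [0.4914, -0.1928, 0.1656]
orientation: [-90.0, -0.0, 21.0]
ft_force: [0.2, -0.0, 0.5]
width: 0.0936
```

Request:
apply_moves --motion '[0,0.144,0,0,6,0,0,0,0.144,0,0,6,0,0,0,0.144,0,0,6,0,0,0,0.144,0,0,6,0,0,0,0.144,0,0,6,0,0,0,0.144,0,0,6,0,0,0,0.144,0,0,6,0,0,0,0.144,0,0,6,0,0,0,0.144,0,0,6,0,0,0,0.144,0,0,6,0,0,0,0,0,0,0,0,0,0,0,0,0,0,0,0]'

```text
time_s: 4.7
position: [0.4914, -0.1928, 0.1057]
orientation: [-90.0, -0.0, -60.9]
ft_force: [-0.2, 0.5, 0.0]
width: 0.0941
```

Request:
apply_moves --motion '[0,0.012,0,0.9,12,-0.5,0,0,0,0,0,12,0,0,0,0,0,0,12,0,0,0,0,0,0,12,0,0,0,0,0,0,12,0,0,0,0,0,0,8,0,0,0,0,0,0,0,0,0,0,0,0,0,0,0,1,0,0,0,0,0,0,1,0,0,0,0,0,0,1,0,0,0,0,0,0,1,0,0,0,0,0,0,1]' --newtons 40

```text
time_s: 5.9
position: [0.4914, -0.1938, 0.0378]
orientation: [-90.0, -0.0, -61.9]
ft_force: [0.2, -0.2, 0.8]
width: 0.057
```

Request:
apply_moves --motion '[0,0,0,0,0,0,1,0,0,0,0,0,0,1,0,0,0,0,0,0,1,0,0,0,0,0,0,1,0,0,0,0,0,0,1]'

```text
time_s: 6.4
position: [0.4913, -0.1938, 0.0375]
orientation: [-90.0, 0.0, -61.9]
ft_force: [-0.5, -0.2, -0.0]
width: 0.0174
```

Bar gripped (17.4 mm). Next I lift while turning to the notch angle, then move over.

Request:
apply_moves --motion '[0,0,0,0,-14,0,1,0,-0.142,0,0,-14,0,1,0,-0.142,0,0,-14,0,1,0,-0.142,0,0,-14,0,1,0,-0.142,0,0,-14,0,1,0,-0.142,0,0,-14,0,1,0,-0.142,0,0,-14,0,1,0,-0.142,0,0,-14,0,1,0,-0.142,0,0,-14,0,1,0,-0.142,0,0,-14,0,1,0,-0.142,0,0,-14,0,1,0,-0.142,0,0,-14,0,1]'

```text
time_s: 7.6
position: [0.4913, -0.1937, 0.2073]
orientation: [-90.0, -0.0, 28.0]
ft_force: [-0.9, 1.0, -0.3]
width: 0.0007
```

Request:
apply_moves --motion '[0,0,0,20,0,29.6,1,0,0,0,20,0,29.6,1,0,0,0,20,0,29.6,1,0,0,0,20,0,29.6,1,0,0,0,20,0,29.6,1,0,0,0,20,0,29.6,1,0,0,0,20,0,29.6,1,0,0,0,20,0,29.6,1,0,0,0,20,0,29.6,1,0,0,0,20,0,29.6,1,0,0,0,20,0,29.6,1,0,0,0,20,0,29.6,1]'

```text
time_s: 8.8
position: [0.5392, 0.2337, 0.2068]
orientation: [-90.0, -0.1, 27.6]
ft_force: [0.2, -0.9, 0.1]
width: 0.0004
```

```bash
python3 - <<'E'
from h import *
np.set_printoptions(precision=4,suppress=True)
s=sense();print(s['position'],s['orientation'],s['joints'])
# tab-based centre from first depth pictures (arm out of the way)
for c in('top','scene'):
    d=np.load(f'{c}_d.npy');C=near(c,d,(.5388,.232),.085);C=C[C[:,2]>.112];q=np.array([.5388,.232])
    for it in range(4):
        v=C[:,:2]-q;r=np.hypot(*v.T);a=np.degrees(np.arctan2(v[:,1],v[:,0]))
        T=[C[(r>.0605)&(r<.072)&(abs((a-m+180)%360-180)<14)][:,:2] for m in(117.7,-62.3)]
        m=[(t.max(0)+t.min(0))/2 for t in T]; m2=[t.mean(0) for t in T]
        e=m2[0]-m2[1]
    ring=C[(r<.0575)][:,:2];hh=cv2.convexHull(ring.astype(np.float32))[:,0]
    print(c,'tabs',m2,'mid',sum(m2)/2,'ang',np.degrees(np.arctan2(e[1],e[0])),'ring',fitc(ring),fitc(hh,.058),[len(t) for t in T])
for c in('top','scene'):
    p,d=read_camera(c);cv2.imwrite(f'pics/{c}1.png',p);np.save(f'{c}1_d',d)
    P=near(c,d,s['position'][:2],.075);z0=s['position'][2]-.0375
    F=P[abs(P[:,2]-z0-.0335)<.006][:,:2];hh=cv2.convexHull(F.astype(np.float32))[:,0]
    print(c,'lid',len(F),fitc(hh,.054))
t=cv2.imread('pics/top1.png');s=cv2.imread('pics/scene1.png')
cv2.imwrite('pics/c3.png',np.hstack([cv2.resize(t[140:260,165:285],(400,400)),cv2.resize(s[80:200,290:410],(400,400))]))
E
```

```text
[0.5392 0.2337 0.2068] [-90.0101  -0.0534  27.6214] [19.8635 20.4847 77.3119 -0.0028 82.1491 -7.7575]
top tabs [array([0.5092, 0.2895]), array([0.5687, 0.1758])] mid [0.5389 0.2326] ang 117.64556364861632 ring [0.5386 0.2319 0.0514] [0.539  0.2318] [33, 26]
scene tabs [array([0.5095, 0.2908]), array([0.5723, 0.1752])] mid [0.5409 0.233 ] ang 118.50246504065167 ring [0.5405 0.2306 0.0512] [0.5396 0.2323] [11, 16]Traceback (most recent call last):
  File "<stdin>", line 17, in <module>
TypeError: 'NoneType' object is not subscriptable
```

The gripper is shut on nothing: the fingers were only just arriving when I lifted. Looking at where the lid is now.

```bash
python3 - <<'E'
from h import *
np.set_printoptions(precision=4,suppress=True)
for c in('top','scene'):
    p,d=read_camera(c);cv2.imwrite(f'pics/{c}2.png',p);np.save(f'{c}2_d',d)
    L=near(c,d,(.491,-.194),.09);print(len(L))
    B=L[L[:,2]>.057]
    if len(B): print(c,'bar',len(B),*bar(B[:,:2]),B[:,2].mean())
    F=L[(L[:,2]>.027)&(L[:,2]<.042)][:,:2]
    if len(F)>50: h=cv2.convexHull(F.astype(np.float32))[:,0];print('flange',fitc(h,.054),len(F))
t=cv2.imread('pics/top2.png');s=cv2.imread('pics/scene2.png')
cv2.imwrite('pics/c4.png',np.hstack([cv2.resize(t[100:300,150:450],(400,267)),cv2.resize(s[80:280,200:500],(400,267))]))
E
```

```text
3191
top bar 177 [ 0.4902 -0.1939] [ 0.4909 -0.1936] (71.01010131835938, 18.280860900878906) 28.372556659883656 0.06355464177085111
flange [ 0.4909 -0.1944] 993
2185
scene bar 131 [ 0.4937 -0.1943] [ 0.4935 -0.1936] (69.0188980102539, 19.1484375) 28.74275512807219 0.063134442828151
flange [ 0.4923 -0.1935] 644
```

View pics/c4.png

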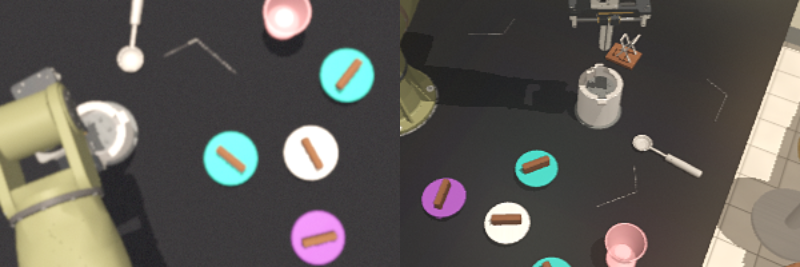

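Lid is untouched at the same place. Going back, this time waiting for the fingers to settle.

Request:
apply_moves --motion '[0,0,0,-20,0,-29.7,0,0,0,0,-20,0,-29.7,0,0,0,0,-20,0,-29.7,0,0,0,0,-20,0,-29.7,0,0,0,0,-20,0,-29.7,0,0,0,0,-20,0,-29.7,0,0,0,0,-20,0,-29.7,0,0,0,0,-20,0,-29.7,0,0,0,0,-20,0,-29.7,0,0,0,0,-20,0,-29.7,0,0,0,0,-20,0,-29.7,0,0,0,0,-20,0,-29.7,0]'

```text
time_s: 10.15
position: [0.4908, -0.1971, 0.2065]
orientation: [-90.0, -0.0, 27.6]
ft_force: [0.6, 0.8, -0.0]
width: 0.0926
```

Request:
apply_moves --motion '[0,0.1415,0,0,10,0,0,0,0.1415,0,0,10,0,0,0,0.1415,0,0,10,0,0,0,0.1415,0,0,10,0,0,0,0.1415,0,0,10,0,0,0,0.1415,0,0,10,0,0,0,0.1415,0,0,10,0,0,0,0.1415,0,0,10,0,0,0,0.1415,0,0,10,0,0,0,0.1415,0,0,10,0,0,0,0.1415,0,0,5,0,0,0,0,0,0,0,0,0]'

```text
time_s: 11.35
position: [0.4911, -0.1954, 0.1007]
orientation: [-90.0, 0.0, -61.8]
ft_force: [0.5, -0.3, 0.8]
width: 0.0937
```

Request:
apply_moves --motion '[0,0,0,-1.1,12,0.8,0,0,0,0,0,12,0,0,0,0,0,0,12,0,0,0,0,0,0,12,0,0,0,0,0,0,12,0,0,0,0,0,0,3.5,0,1,0,0,0,0,0,0,1,0,0,0,0,0,0,1,0,0,0,0,0,0,1,0,0,0,0,0,0,1,0,0,0,0,0,0,1,0,0,0,0,0,0,1]' --newtons 40

```text
time_s: 12.55
position: [0.4921, -0.1935, 0.0372]
orientation: [-90.0, -0.0, -61.6]
ft_force: [0.5, 0.3, -0.7]
width: 0.041
```

Request:
apply_moves --motion '[0,0,0,0,0,0,1,0,0,0,0,0,0,1,0,0,0,0,0,0,1,0,0,0,0,0,0,1,0,0,0,0,0,0,1,0,0,0,0,0,0,1,0,0,0,0,0,0,1]'

```text
time_s: 13.25
position: [0.4921, -0.1935, 0.0371]
orientation: [-90.0, -0.0, -61.6]
ft_force: [0.2, 0.4, -0.2]
width: 0.0005
```

Request:
apply_moves --motion '[0,0,0,0,-3,0,1,0,0,0,0,-5,0,1,0,0,0,0,-7,0,1,0,0,0,0,-8,0,1,0,0,0,0,-7,0,1]'

```text
time_s: 13.75
position: [0.4923, -0.1936, 0.0681]
orientation: [-90.0, -0.0, -61.6]
ft_force: [0.9, 0.5, 0.1]
width: 0.0004
```

The fingers shut fully where the bar should be, so the tool is not where I think. Looking.

```bash
python3 - <<'E'
from h import *
np.set_printoptions(precision=4,suppress=True)
s=sense();print(s['position'],s['orientation'],s['joints'])
o=[]
for c in('top','scene'):
    p,d=read_camera(c);np.save(f'{c}3_d',d);q=proj(c,s['position']);print(c,q)
    u,v=np.round(q).astype(int);cv2.circle(p,(u,v),2,(0,0,255),1)
    cv2.imwrite(f'pics/{c}3.png',p)
    u=max(u,75);v=max(v,75);o.append(cv2.resize(p[v-75:v+75,u-75:u+75],(400,400),interpolation=cv2.INTER_CUBIC))
cv2.imwrite('pics/c5.png',np.hstack(o))
E
```

```text
[ 0.4923 -0.1936  0.0681] [-89.9746  -0.0341 -61.5675] [-25.435   20.3801  96.716    0.0005  62.8613  36.1323]
top [384.6517 214.156 ]
scene [278.5125 241.6082]
```

View pics/c5.png

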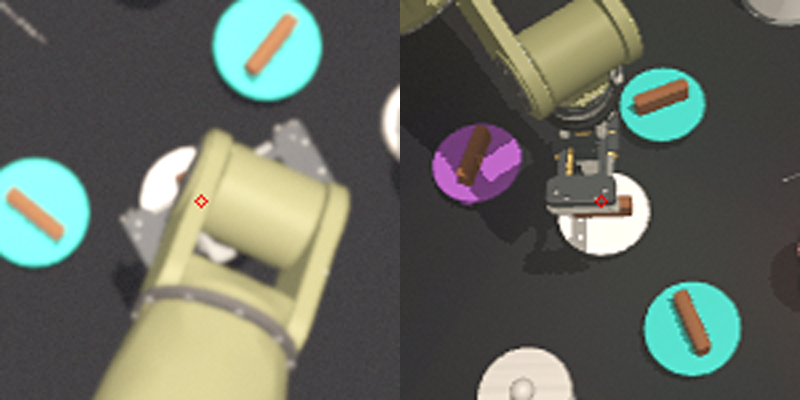

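The scene view shows the gripper offset from the reported TCP (marked). Quantifying it from depth.

```bash
python3 - <<'E'
from h import *
np.set_printoptions(precision=4,suppress=True)
for c in('top','scene'):
    d=np.load(f'{c}3_d.npy');P=near(c,d,(.4923,-.1936),.14)
    for lo in np.arange(.06,.24,.01):
        Q=P[(P[:,2]>=lo)&(P[:,2]<lo+.01)]
        if len(Q)>2:print(c,round(lo,2),len(Q),Q.mean(0)[:2],Q.min(0)[:2],Q.max(0)[:2])
p=cv2.imread('pics/scene3.png')
cv2.imwrite('pics/c6.png',cv2.resize(p[205:275,240:320],(800,600),interpolation=cv2.INTER_CUBIC)[:, :])
print(w('scene',(271,255),z=.068))
E
```

```text
top 0.06 7 [ 0.5027 -0.141 ] [ 0.4626 -0.1773] [ 0.5198 -0.0576]
top 0.21 6 [ 0.519 -0.184] [ 0.4835 -0.2457] [ 0.5569 -0.1096]
top 0.22 41 [ 0.5064 -0.1799] [ 0.4472 -0.2426] [ 0.5545 -0.1062]
top 0.23 7 [ 0.5009 -0.1649] [ 0.4491 -0.244 ] [ 0.556  -0.1029]
scene 0.06 27 [ 0.5145 -0.1723] [ 0.4684 -0.191 ] [ 0.5265 -0.057 ]
scene 0.16 6 [ 0.4958 -0.2049] [ 0.4892 -0.2071] [ 0.502  -0.2015]
scene 0.17 10 [ 0.4984 -0.2045] [ 0.4936 -0.2081] [ 0.5043 -0.2017]
scene 0.2 23 [ 0.5179 -0.2344] [ 0.4857 -0.272 ] [ 0.5538 -0.1125]
scene 0.21 56 [ 0.5201 -0.2349] [ 0.4746 -0.2783] [ 0.5597 -0.1129]
scene 0.22 105 [ 0.5101 -0.2022] [ 0.4617 -0.2775] [ 0.559  -0.1079]
scene 0.23 99 [ 0.5087 -0.2166] [ 0.4605 -0.2851] [ 0.5614 -0.1619]
[ 0.4942 -0.2429  0.068 ]
```

View pics/c6.png

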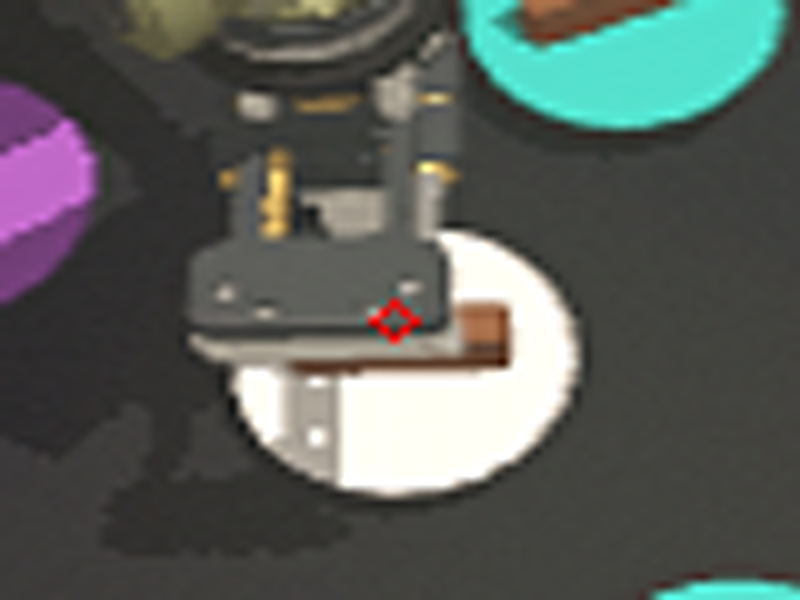

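```bash
python3 - <<'E'
from h import *
np.set_printoptions(precision=1,suppress=True)
T=np.array([.4923,-.1936,.0681]);a=np.radians(-61.6);X=np.array([np.cos(a),np.sin(a),0]);Z=np.array([-np.sin(a),np.cos(a),0])
crop=lambda q:((q-[240,205])*[10,600/70])
for n,x,z,h in[('bodyNear-',.0885,-.0375,.097),('bodyNear+',.0885,.0375,.097),('bodyFar-',-.0885,-.0375,.097),('bodyFar+',-.0885,.0375,.097),('fopen',.0535,0,0),('fopenback-',.06,-.008,0),('fopenback+',.06,.008,0),('fopen up',.06,0,.04),('fshut',.012,0,0)]:
    print(n,crop(proj('scene',T+x*X+z*Z+[0,0,h])), proj('top',T+x*X+z*Z+[0,0,h]))
# inverse: visible finger tip crop (315,490), body near corners (190,335),(460,345)
np.set_printoptions(precision=4,suppress=True)
for n,cp,h in[('tip',(315,490),.068),('tipL',(290,480),.068),('tipR',(340,495),.068),('bl',(190,335),.165),('br',(460,345),.165)]:
    q=w('scene',np.array(cp)*[.1,70/600]+[240,205],z=h)-T;print(n,q@X,q@Z)
E
```

```text
bodyNear- [208.8 437.5] [428.7 210.2]
bodyNear+ [479.8 430.9] [413.7 183.8]
bodyFar- [239.1 -29.8] [366.5 245.3]
bodyFar+ [487.6 -35.3] [351.5 218.8]
fopen [380.5 450.9] [402.  204.4]
fopenback- [353.5 468.7] [405.6 205.8]
fopenback+ [406.3 467.4] [402.6 200.6]
fopen up [367.2 422.9] [406.9 203. ]
fshut [384.1 344. ] [388.6 212. ]
tip 0.06765797506235112 -0.019380570595966047
tipL 0.0636592163411853 -0.027083873009105374
tipR 0.06976798280906349 -0.01176601990602534
bl 0.05197277749712234 -0.044677851202159245
br 0.057898735721305224 0.031510821690851114
```

```bash
python3 - <<'E'
from h import *
np.set_printoptions(precision=3,suppress=True)
d=np.load('scene3_d.npy');T=np.array([.4923,-.1936,0]);a=np.radians(-61.6);X=np.array([np.cos(a),np.sin(a),0]);Z=np.array([-np.sin(a),np.cos(a),0])
for v in range(222,268,2):
    o=[]
    for u in (264,268,270,272,274,278,284):
        p=w('scene',(u,v),d=float(d[v,u])) if d[v,u]>0 else None
        o.append('   none        ' if p is None else '%4d %4d %4d |'%tuple(1000*np.array([(p-T)@X,(p-T)@Z,p[2]])))
    print(v,' '.join(o))
E
```

```text
222   27  -21  248 |   18  -12  233 |   20   -7  235 |   17   -2  229 |   18    3  231 |   27   15  247 |   17   30  228 |
224   33  -20  249 |   22  -13  228 |   22   -7  227 |   22   -2  227 |   23    3  228 |   35   16  252 |   22   30  226 |
226   39  -20  248 |   25  -13  221 |   21   -9  213 |   23   -3  217 |   21    1  214 |   40   16  249 |   23   29  216 |
228   45  -20  250 |  -83  -43    1 |   22  -10  205 |   24   -4  207 |   22    0  204 |   46   16  250 |  -81   10    2 |
230   51  -19  250 |  -74  -43    3 |  -74  -36    4 |   10   -9  168 |   12   -2  172 |   53   17  252 |  -73   10    2 |
232   58  -19  252 |  -66  -42    4 |  -68  -36    0 |   58    1  251 |   57    6  248 |   58   16  249 |  -49   13   34 |
234   64  -19  252 |   63   -9  249 |   63   -3  249 |   63    1  249 |   63    6  249 |   65   17  252 |   64   32  249 |
236   68  -19  247 |   69   -8  249 |   70   -3  252 |   69    1  250 |   70    6  250 |   70   17  250 |   71   32  250 |
238   74  -19  248 |   73   -8  246 |   74   -3  247 |   74    1  247 |   75    6  249 |   74   17  247 |   75   32 
[... 1028 characters left out ...]
   33  -28   35 |   31  -23   31 |   34  -15   37 |   33   -3   34 |   34   15   34 |
258   24  -52    0 |   40  -34   35 |   39  -28   32 |   40  -22   36 |   39  -16   33 |   39   -3   32 |   40   15   32 |
260   32  -52    1 |   31  -39    0 |   32  -32    0 |   46  -22   34 |   46  -16   33 |   45   -3   30 |   49   15   37 |
262   37  -52   -2 |   39  -38    1 |   39  -32    0 |   40  -25    2 |   38  -19   -1 |   53   -3   32 |   39   12   -1 |
264   45  -51    0 |   46  -38    1 |   47  -31    4 |   46  -25    0 |   47  -19    3 |   48   -6    4 |   48   12    3 |
266   51  -51    0 |   51  -38   -3 |   51  -32   -2 |   54  -25    3 |   52  -19    0 |   53   -6    1 |   54   12    0 |
```

The "finger" on the lid is only a reflection (its depth is the lid surface). So the question is height: measure the fingertip height against the reported TCP from the earlier clear frames.

```bash
python3 - <<'E'
from h import *
for f,T,y in[('scene_d',(.1806,.5192,.165),70.8),('scene2_d',(.5392,.2337,.2068),27.6),('top_d',(.1806,.5192,.165),70.8)]:
    d=np.load(f+'.npy');a=np.radians(y);X=np.array([np.cos(a),np.sin(a),0]);Z=np.array([-np.sin(a),np.cos(a),0])
    P=cloud(f[:-2].strip('_2'),d,d>0)-np.array(T);p=1000*np.stack([P@X,P@Z,P[:,2]],1)
    p=p[(abs(p[:,0])<120)&(abs(p[:,1])<70)&(p[:,2]>-75)&(p[:,2]<200)]
    print(f,T)
    for h in range(-75,200,10):
        q=p[(p[:,2]>=h)&(p[:,2]<h+10)]
        if len(q):print(h,len(q),'x',np.percentile(q[:,0],[0,10,50,90,100]).astype(int),'z',np.percentile(q[:,1],[0,50,100]).astype(int))
E
```

```text
scene_d (0.1806, 0.5192, 0.165)
35 6 x [-48   0  49  50  51] z [-8  0 10]
45 16 x [-59 -57  47  52  52] z [-12  -5   7]
55 21 x [-59 -57 -47  50  54] z [-12  -5   6]
65 29 x [-59 -59  46  52  56] z [-15  -5   7]
75 22 x [-62 -58 -46  55  57] z [-13  -5   9]
85 26 x [-62 -58 -51  50  56] z [-13  -5   6]
95 21 x [-59 -56  46  52  57] z [-13  -7   7]
105 29 x [-60 -58 -50  53  56] z [-12  -5   8]
115 16 x [-59 -53  49  53  58] z [-12  -7   5]
125 9 x [47 48 49 56 56] z [-13  -8   3]
135 32 x [-81 -79 -70  55  79] z [-34  -5  33]
145 102 x [-83 -79 -26  66  82] z [-38 -27  28]
155 114 x [-85 -78  15  67  86] z [-37 -26  29]
165 87 x [-87 -86 -19  74  87] z [-37 -19  29]
175 333 x [-90 -84 -38  75  89] z [-37 -15  33]
185 70 x [-84 -42 -26   7  16] z [-27 -18  20]
195 24 x [-42 -41 -35   6  15] z [-21 -14  23]
scene2_d (0.5392, 0.2337, 0.2068)
35 4 x [-1  0  1  4  5] z [-8 -6 -3]
45 18 x [-11 -11  -2   8  10] z [-9 -6  7]
55 19 x [-12  -9  -2  10  12] z [-10  -7   8]
65 21 x [-10  -9   2   8  12] z [-10  -7  -4]
75 17 x [-10  -8  -1   9  10] z [-9 -8 -3]
85 21 x [-11 -11   0  10  12] z [-
[... 599 characters left out ...]
45  49  56] z [-9 -5  8]
55 40 x [-60 -60  45  52  57] z [-10  -6   8]
65 36 x [-60 -59  46  54  57] z [-10  -8   6]
75 33 x [-60 -57  46  54  56] z [-10  -8   3]
85 19 x [-54  45  47  56  59] z [-10  -7   8]
95 17 x [45 46 48 56 57] z [-10  -8   8]
105 14 x [45 46 47 54 59] z [-10   0   5]
115 4 x [47 47 47 48 49] z [-6 -2  1]
125 6 x [46 47 47 49 50] z [-9 -7 -4]
135 37 x [-82 -81 -73  70  78] z [-34 -29  26]
145 177 x [-82 -66   3  60  77] z [-34 -27   2]
155 269 x [-87 -67  22  62  87] z [-35 -26  31]
165 115 x [-89 -88  -8  74  84] z [-35 -22  25]
175 926 x [-89 -84 -50  74  88] z [-34 -16  27]
185 88 x [-80 -43 -26  11  70] z [-23 -20  10]
195 15 x [-41 -41 -40  -8  -8] z [-20 -17  -2]
```

Found it: in three frames the fingertips sit about 42 mm above the reported TCP (and the gripper body 137 mm instead of 97 mm), while laterally the report agrees. So the reported z is about 42 mm too low, and the fingers closed above the bar. I'll command accordingly, feeling for the flange.

Request:
apply_moves --motion '[0,0,0,0,0,0,0,0,0,0,0,0,0,0,0,0,0,0,0,0,0,0,0,0,0,0,0,0,0,0,0,0,10,0,0,0,0,0,0,10,0,0,0,0,0,0,10,0,0,0,0,0,0,10,0,0,0,0,0,0,10,0,0,0,0,0,0,10,0,0,0,0,0,0,6,0,0,0,0,0,0,0,0,0]'

```text
time_s: 15.05
position: [0.4917, -0.1933, 0.0001]
orientation: [-90.0, 0.1, -61.6]
ft_force: [0.4, -0.3, 0.9]
width: 0.0923
```

Request:
apply_moves --motion '[0,0,0,0,1,0,0,0,0,0,0,1,0,0,0,0,0,0,0,0,0]'

```text
time_s: 15.35
position: [0.4922, -0.1936, -0.0007]
orientation: [-90.0, -0.0, -61.6]
ft_force: [0.6, 0.1, 0.0]
width: 0.0938
```

Request:
apply_moves --motion '[0,0,0,0,1,0,0,0,0,0,0,1,0,0,0,0,0,0,0,0,0]'

```text
time_s: 15.65
position: [0.492, -0.1935, -0.003]
orientation: [-90.0, 0.0, -61.6]
ft_force: [-0.9, -0.1, 0.8]
width: 0.0939
```

Request:
apply_moves --motion '[0,0,0,0,0,0,1,0,0,0,0,0,0,1,0,0,0,0,0,0,1,0,0,0,0,0,0,1,0,0,0,0,0,0,1,0,0,0,0,0,0,1,0,0,0,0,0,0,1,0,0,0,0,0,0,1,0,0,0,0,0,0,1,0,0,0,0,0,0,1,0,0,0,0,0,0,1,0,0,0,0,0,0,1]' --newtons 40

```text
time_s: 16.85
position: [0.4921, -0.1935, -0.003]
orientation: [-90.0, -0.0, -61.6]
ft_force: [-0.2, -1.2, -0.7]
width: 0.0173
```

Request:
apply_moves --motion '[0,0,0,0,-3,0,1,0,0,0,0,-5,0,1,0,0,0,0,-7,0,1,0,0,0,0,-8,0,1,0,0,0,0,-7,0,1]'

```text
time_s: 17.35
position: [0.4923, -0.1936, 0.028]
orientation: [-90.0, -0.0, -61.6]
ft_force: [0.1, 0.3, -2.9]
width: 0.0177
```

Gripped, and the weight shows (-2.9 N). Lid origin height = reported z + 3 mm. Lift and turn, then over to the canister.

Request:
apply_moves --motion '[0,-0.142,0,0,-12,0,1,0,-0.142,0,0,-12,0,1,0,-0.142,0,0,-12,0,1,0,-0.142,0,0,-12,0,1,0,-0.142,0,0,-12,0,1,0,-0.142,0,0,-12,0,1,0,-0.142,0,0,-12,0,1,0,-0.142,0,0,-12,0,1,0,-0.142,0,0,-12,0,1,0,-0.142,0,0,-12,0,1,0,-0.142,0,0,-12,0,1,0,0,0,0,0,0,1]'

```text
time_s: 18.55
position: [0.4927, -0.1938, 0.1609]
orientation: [-90.1, -0.1, 28.1]
ft_force: [0.4, -0.2, -2.0]
width: 0.0176
```

Request:
apply_moves --motion '[0,0,0,20.1,0,29.5,1,0,0,0,20.1,0,29.5,1,0,0,0,20.1,0,29.5,1,0,0,0,20.1,0,29.5,1,0,0,0,20.1,0,29.5,1,0,0,0,20.1,0,29.5,1,0,0,0,20.1,0,29.5,1,0,0,0,20.1,0,29.5,1,0,0,0,20.1,0,29.5,1,0,0,0,20.1,0,29.5,1,0,0,0,20.1,0,29.5,1,0,0,0,20.1,0,29.5,1]'

```text
time_s: 19.75
position: [0.5391, 0.2337, 0.1585]
orientation: [-90.0, 0.0, 27.6]
ft_force: [0.6, -0.4, -2.8]
width: 0.0181
```

```bash
python3 - <<'E'
from h import *
np.set_printoptions(precision=4,suppress=True)
s=sense()
o=[]
for c in('top','scene'):
    p,d=read_camera(c);np.save(f'{c}4_d',d);cv2.imwrite(f'pics/{c}4.png',p)
    s=sense();z0=s['position'][2]+.003
    P=near(c,d,s['position'][:2],.07);print(c,s['position'],s['orientation'],s['ft_force'],s['width'])
    F=P[abs(P[:,2]-z0-.0335)<.005][:,:2];print('flange pts',len(F))
    if len(F)>15:
        h=cv2.convexHull(F.astype(np.float32))[:,0];print(fitc(h,.054))
    B=P[(P[:,2]-z0>.052)&(P[:,2]-z0<.068)];print('bar',len(B),bar(B[:,:2]) if len(B)>8 else '')
    q=proj(c,s['position']);u,v=np.round(q).astype(int);o.append(cv2.resize(p[v-45:v+75,u-60:u+60],(400,400),interpolation=cv2.INTER_CUBIC))
cv2.imwrite('pics/c7.png',np.hstack(o))
E
```

```text
top [0.5389 0.2381 0.1583] [-89.9191  -0.0048  27.7905] [-0.3136  4.5733 -3.1511] 0.017654922110529322
flange pts 429
[0.5376 0.234 ]
bar 54 (array([0.5506, 0.2077]), array([0.5507, 0.208 ]), (18.076263427734375, 15.129087448120117), np.float64(26.094611843844433))
scene [0.5388 0.2356 0.1581] [-89.957    0.0375  27.8479] [ 0.6104 -0.267  -2.8328] 0.017902122128953243
flange pts 421
[0.5385 0.2374]
bar 123 (array([0.5426, 0.2308]), array([0.5369, 0.2362]), (40.27267837524414, 71.4457015991211), np.float64(113.82165457239606))
```

View pics/c7.png

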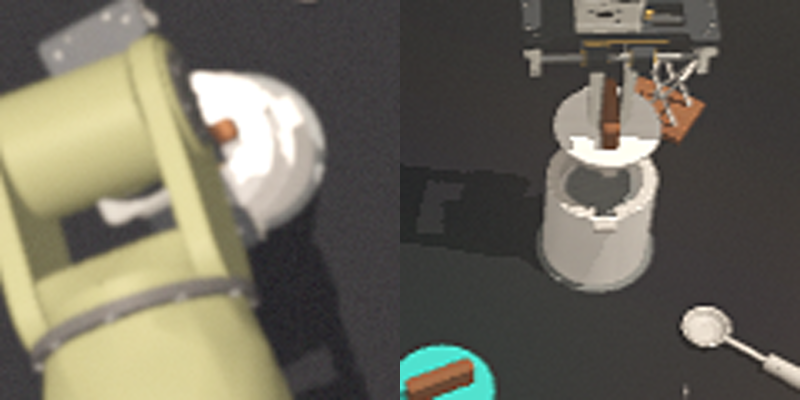

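The view shows the lid held level over the canister, its bar in line with the tabs, and still swinging as it settles. I'll let it settle and read.

Request:
apply_moves --motion '[0,0,0,0,0,0,1,0,0,0,0,0,0,1,0,0,0,0,0,0,1]'

```text
time_s: 20.15
position: [0.5394, 0.2312, 0.1591]
orientation: [-90.0, 0.0, 27.8]
ft_force: [-0.3, -0.1, -2.3]
width: 0.0178
```

Request:
apply_moves --motion '[0,0,0,0.5,8,0.9,1,0,0,0,0,8,0,1,0,0,0,0,8,0,1,0,0,0,0,8,0,1,0,0,0,0,5,0,1,0,0,0,0,5,0,1,0,0,0,0,3,0,1,0,0,0,0,0,0,1]'

```text
time_s: 20.95
position: [0.5393, 0.2333, 0.1137]
orientation: [-90.0, 0.0, 27.9]
ft_force: [0.2, 0.1, -3.6]
width: 0.0173
```

Request:
apply_moves --motion '[0,0,0,0,2,0,1,0,0,0,0,2,0,1,0,0,0,0,2,0,1,0,0,0,0,2,0,1,0,0,0,0,0,0,1]'

```text
time_s: 21.45
position: [0.5393, 0.2332, 0.1057]
orientation: [-90.0, 0.0, 27.9]
ft_force: [0.2, -0.1, -3.1]
width: 0.0174
```

Request:
apply_moves --motion '[0,0,0,-0.3,2,-0.6,1,0,0,0,0,2,0,1,0,0,0,0,2,0,1,0,0,0,0,0,0,1]'

```text
time_s: 21.85
position: [0.5396, 0.2326, 0.1002]
orientation: [-90.0, -0.0, 27.9]
ft_force: [-1.5, -1.0, 3.8]
width: 0.0177
```

Request:
apply_moves --motion '[0,0,0,0,2,0,1,0,0,0,0,2,0,1,0,0,0,0,2,0,1,0,0,0,0,2,0,1,0,0,0,0,0,0,1,0,0,0,0,0,0,1]'

```text
time_s: 22.45
position: [0.5396, 0.2326, 0.0922]
orientation: [-90.0, -0.0, 27.9]
ft_force: [-0.9, -2.0, 6.2]
width: 0.0179
```

Spring force matches the depth (about 9 N at roughly 25 mm), so the lugs are in the notches. A little deeper, then turn clockwise.

Request:
apply_moves --motion '[0,0,0,0,1.2,0,1,0,0,0,0,0,0,1,0,0.05,0,0,0,0,1,0,0.08,0,0,0,0,1,0,0.08,0,0,0,0,1,0,0.08,0,0,0,0,1]'

```text
time_s: 23.05
position: [0.5399, 0.2327, 0.0913]
orientation: [-90.0, -0.1, 11.1]
ft_force: [-0.4, -0.8, 6.7]
width: 0.0175
```

```bash
python3 -c "
from h import *
s=sense();print(s['position'],s['orientation'],s['ft_force'],s['torque'],s['width'])"
```

```text
[0.53986331 0.23274429 0.09127977] [-8.99941571e+01 -7.92556078e-02  1.11404873e+01] [-0.3872456  -0.82750672  6.67777065] [-0.24777473  0.12433493  0.1557112 ] 0.017519666068182366
```

Request:
apply_moves --motion '[0,0.1,0,0,0,0,1,0,0.1,0,0,0,0,1,0,0.1,0,0,0,0,1,0,0.1,0,0,0,0,1,0,0.1,0,0,0,0,1,0,0.1,0,0,0,0,1,0,0.1,0,0,0,0,1,0,0.1,0,0,0,0,1,0,0.1,0,0,0,0,1,0,0.08,0,0,0,0,1,0,0,0,0,0,0,1]'

```text
time_s: 24.15
position: [0.5398, 0.2328, 0.0913]
orientation: [-89.9, -0.0, -45.0]
ft_force: [-1.2, -1.1, 7.3]
width: 0.0178
```

```bash
python3 -c "
from h import *
s=sense();print(s['position'],s['orientation'],s['ft_force'],s['torque'],s['width'])"
```

```text
[0.53982062 0.23280758 0.09125297] [-8.99279144e+01 -2.59711179e-02 -4.50071206e+01] [-1.17971004 -1.05442465  7.31153846] [-0.08748126  0.18707926 -0.18474813] 0.017804689608006536
```

Request:
apply_moves --motion '[0,0.035,0,0,0,0,1,0,0.035,0,0,0,0,1,0,0.02,0,0,0,0,1,0,0,0,0,0,0,1]'

```text
time_s: 24.55
position: [0.5398, 0.2329, 0.0913]
orientation: [-89.9, -0.0, -50.0]
ft_force: [-0.7, 0.7, 6.5]
width: 0.0176
```

```bash
python3 -c "
from h import *
s=sense();print(s['position'],s['orientation'],s['ft_force'],s['torque'],s['width'])"
```

```text
[0.53978207 0.2328604  0.09125993] [-8.99272090e+01 -1.93954810e-02 -5.00174375e+01] [-0.65896184  0.70308845  6.53641243] [-0.07691714  0.31031852  0.20367109] 0.017566587491578713
```

Request:
apply_moves --motion '[0,0.03,0,0,0,0,1,0,0.03,0,0,0,0,1,0,0.02,0,0,0,0,1,0,0,0,0,0,0,1]'

```text
time_s: 24.95
position: [0.5393, 0.2337, 0.0912]
orientation: [-89.9, 0.0, -54.5]
ft_force: [-3.0, 3.7, 7.2]
width: 0.018
```

```bash
python3 -c "
from h import *
s=sense();print(s['position'],s['orientation'],s['ft_force'],s['torque'],s['width'])"
```

```text
[0.53932933 0.23365419 0.09123904] [-8.99268535e+01  4.42060587e-02 -5.45160963e+01] [-2.9710528   3.66753759  7.2496881 ] [0.88785878 0.73353589 1.05327927] 0.018043855583155695
```

Torque about z has risen to about 1 N·m at -54.5°, so the stop is met. I unload the twist a little and ease up most of the spring travel, so that the fingertips don't block the flange, then let go.

Request:
apply_moves --motion '[0,-0.03,0,0,0,0,1,0,0,0,0,0,0,1,0,0,0,0,-1,0,1,0,0,0,0,-1,0,1,0,0,0,0,-1,0,1,0,0,0,0,-1,0,1,0,0,0,0,0,0,1]'

```text
time_s: 25.65
position: [0.5392, 0.2336, 0.0943]
orientation: [-90.0, 0.1, -52.8]
ft_force: [-0.1, 5.7, -1.0]
width: 0.0171
```

```bash
python3 -c "
from h import *
s=sense();print(s['position'],s['orientation'],s['ft_force'],s['torque'],s['width'])"
```

```text
[0.53916547 0.23357561 0.09425096] [-8.99733935e+01  6.54119135e-02 -5.27831571e+01] [-0.12459623  5.65986379 -1.04710203] [1.12434205 0.10745526 0.64814449] 0.01714086353031493
```

Lifting stalls about 23 mm below the lip (Fz fell): at the stop the lugs still sit 5° past the lock recess. Easing back toward the locked line.

Request:
apply_moves --motion '[0,-0.03,0,0,0,0,1,0,-0.03,0,0,0,0,1,0,0,0,0,0,0,1]'

```text
time_s: 25.95
position: [0.5395, 0.233, 0.0951]
orientation: [-90.0, 0.0, -49.3]
ft_force: [-1.8, 2.8, 4.7]
width: 0.0176
```

```bash
python3 -c "
from h import *
s=sense();print(s['position'],s['orientation'],s['ft_force'],s['torque'],s['width'])"
```

```text
[0.53947415 0.23298582 0.09505547] [-8.99565739e+01  1.56950216e-02 -4.93249045e+01] [-1.84386634  2.75548817  4.72826393] [ 0.59478596  0.54261059 -0.00565928] 0.017629366828987754
```

Request:
apply_moves --motion '[0,-0.02,0,0,-0.7,0,1,0,0,0,0,-0.7,0,1,0,0,0,0,0,0,1]'

```text
time_s: 26.25
position: [0.5396, 0.2327, 0.0964]
orientation: [-90.0, -0.0, -48.3]
ft_force: [0.5, 2.1, 4.8]
width: 0.0178
```

Request:
apply_moves --motion '[0,0,0,0,0,0,0.6,0,0,0,0,0,0,0.6,0,0,0,0,0,0,0.6,0,0,0,0,0,0,0.6,0,0,0,0,0,0,0.6,0,0,0,0,-5,0,0.6,0,0,0,0,-15,0,0.6,0,0,0,0,-20,0,0.6,0,0,0,0,-30,0,0.6,0,0,0,0,-30,0,0.6,0,0,0,0,-30,0,0.6,0,0,0,0,0,0,0.6]'

```text
time_s: 27.45
position: [0.5407, 0.2331, 0.231]
orientation: [-89.6, -0.1, -48.3]
ft_force: [0.4, 0.0, -0.0]
width: 0.0375
```

Request:
apply_moves --motion '[0,0,0,-30,0,-30,0.6,0,0,0,-30,0,-30,0.6,0,0,0,-30,0,-30,0.6,0,0,0,-30,0,-30,0.6,0,0,0,-5,0,-5,0.6,0,0,0,0,0,0,0.6]'

```text
time_s: 28.05
position: [0.3623, 0.2429, 0.2265]
orientation: [-89.9, -0.0, -48.2]
ft_force: [0.2, 0.4, 0.0]
width: 0.0376
```

```bash
python3 - <<'E'
from h import *
np.set_printoptions(precision=4,suppress=True)
print(sense()['position'])
o=[]
for c in('top','scene'):
    p,d=read_camera(c);cv2.imwrite(f'pics/{c}5.png',p)
    P=near(c,d,(.5394,.2323),.06)
    B=P[(P[:,2]>.15)&(P[:,2]<.175)];print(c,'bar',len(B),bar(B[:,:2]),np.median(B[:,2]) if len(B) else '')
    F=P[(P[:,2]>.125)&(P[:,2]<.142)];print('flange',len(F),np.median(F[:,2]),fitc(F[:,:2]))
    A=np.c_[F[:,:2]-[.5394,.2323],np.ones(len(F))];print('plane',np.linalg.lstsq(A,F[:,2],rcond=None)[0])
    q=proj(c,(.5394,.2323,.12));u,v=np.round(q).astype(int);o.append(cv2.resize(p[v-75:v+75,u-75:u+75],(400,400),interpolation=cv2.INTER_CUBIC))
cv2.imwrite('pics/c8.png',np.hstack(o))
E
```

```text
[0.3623 0.2429 0.2265]
top bar 222 (array([0.5386, 0.2306]), array([0.5385, 0.2314]), (71.05570983886719, 18.243423461914062), np.float64(41.775844063298166)) 0.16337053273470103
flange 1172 0.13381349270106901 [0.5386 0.2328 0.0411]
plane [0.0018 0.0032 0.1337]
scene bar 128 (array([0.5413, 0.2292]), array([0.5403, 0.2321]), (71.40155792236328, 21.00809669494629), np.float64(40.59590519662976)) 0.16216956260719323
flange 442 0.13382384818304943 [0.5376 0.2362 0.0431]
plane [-0.0089  0.0066  0.134 ]
```

View pics/c8.png

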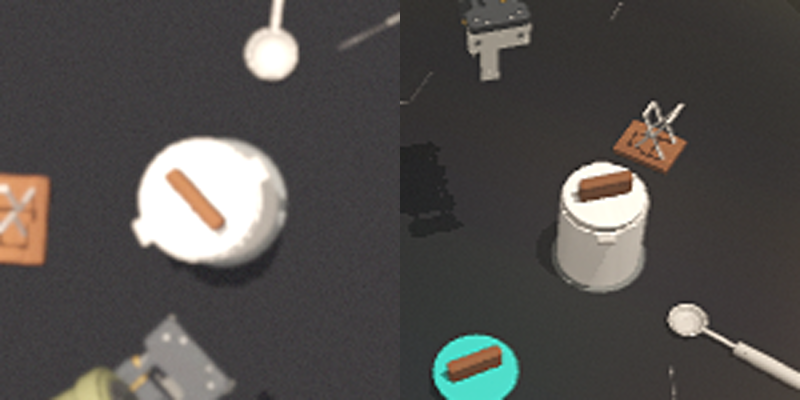

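The pictures show the lid seated level, with its bar at about 41.8° (locked line about 42.7°). Flange top is at 133.8 mm (133 expected when locked) and bar top at 163 mm. The arm is clear, so I'm handing in.

```bash
python3 -c "
from bench import finish_job
print(finish_job())"
```

```text
the job is handed in; nothing more can be done
None
```

The canister is closed and the lid appears locked. I handed the job in at about 28 s of the 48 s allowed. I set the plain metal lid into the notches, pushed it down against the spring, turned it clockwise to its stop, let it spring up into the lock and released it.

- **Failed grasps:** The first two closed on air, above the bar. Depth pictures showed the real fingertips about 42 mm above the reported TCP; I corrected for that and the third grasp held. The lid had not moved.
- **Lock not directly under the stop:** At the stop (about 1 N·m) the lid would not rise. I eased it back about 5° toward the locked line, and it then rose freely.
- **Last checks:**
  - The lid sits level, with its flange top at 133.8 mm against 133 mm expected when locked.
  - The top camera puts the bar at 41.8° and the scene camera at 40.6°; the locked line is about 42.7°.
  - The wrist force read about zero after release, with the arm clear.
- **Not checked by measurement:** I did not pull on the lid to test the lock. I also did not re-measure the dish, straws, clip and spoon. Nothing suggests they were touched; the final close-up shows the clip and spoon, but not the dish or straws.

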